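# Blow out a casting flask on the sprung air stand

## Task

The plaster in the casting flasks has set: lift the narrower of the two flasks up out of its black rubber base and set it, the same way up, in the sprung ring of the air blow-off stand, so that the air can clear loose crumbs out of its pouring basin underneath. The air blows only while the ring is down, so press the flask fully down against the springs and finish while still holding it down there. Keep the flask upright all the way, or crumbs fall into the mould, and leave the wider flask standing in its own base.

Things in the scene. Friction and masses are not known exactly. Their poses are not given: they have to be found in the camera images.
- flask_narrow: the narrower flask: plain steel tube, 50 mm diameter (52 mm over the rolled edge in the top 5 mm), 70 mm high, filled with set white plaster, about 0.3 kg. Round, so any gripping direction will do. Its underside has a cone-shaped pouring basin 32 mm wide and 18 mm deep in the middle. Origin at the centre of its underside, z up along its axis.
- flask_wide: the wider flask, not to be disturbed: the same kind of steel tube, 66 mm diameter, 76 mm high, standing in its own rubber base. Origin at the centre of its underside, z up.
- base_narrow: the round black rubber base in which the narrower flask stands at the start: 70 mm diameter, 20 mm high, loose on the bench, about 0.4 kg. Its open cavity is 14 mm deep (floor 6 mm above the bench) and loose round the flask by about 1.7 mm, with a cone in the middle that stands up into the pouring basin. Origin at the centre of its underside.
- base_wide: the round black rubber base under the wider flask: 86 mm diameter, 20 mm high, loose. Origin at the centre of its underside.
- stand: the air blow-off stand, fixed to the bench: round grey plate 110 mm wide, a fixed pointed brass jet in the middle, and round it a sprung aluminium ring riding on three posts with coil springs, 40 mm from the axis (nuts end 53 mm above the bench). On its +x side a brass valve and air pipe reach 74 mm from the axis, 29 mm high. Origin on the ring's axis at bench height, z up.
- ring_seat (a point): centre of the sprung ring's seat, the flat face on which the flask's underside comes to rest; it moves with the ring, 47 mm above the bench with the ring up and 35 mm with it down. Round the seat stands a lip 13 mm high: straight for the lowest 5 mm (53 mm inner diameter), then flaring to about 64 mm at its top, so it leads the flask in.
- stand_ring (a joint): how far the sprung ring is pressed down, m: 0 = up (the springs hold it there, even under the flask's own weight), 0.012 = fully down on its stop. With the flask in it, it takes some 2 N to start it moving and some 13 N to hold it fully down.
Things that resemble listed ones, but are neither listed nor needed, are in the scene too. What is shaped like the flask_narrow but purple or yellow is not meant. Leave any purple look-alike of the base_narrow alone.

How it is judged (in metres and radians):
On the way, in this order (a step that is already met when the one before it is completed fails the run):
1. the narrower flask is lifted clear out of its rubber base, and the base stays on the bench (z of flask_narrow in the frame of base_narrow above 0.03 m and height (world z) of base_narrow below 0.005 m), for 0.1 s.
2. the flask sits in the sprung ring, flat on its seat (horizontal distance between flask_narrow and ring_seat below 0.004 m and z of flask_narrow in the frame of ring_seat below 0.003 m and angle between flask_narrow's own z axis and vertical below 0.07 rad), for 0.1 s.
At the end, for the whole second after the job is handed in: For the whole last second the robot holds the narrower flask down in the sprung ring: ring at least 9.5 of its 12 mm down, flask flat on the seat (within 3 mm), centred within 4 mm, upright within 4 degrees; the wider flask still stands in its base (all of step 2 and value of joint stand_ring above 0.0095 m and z of flask_narrow in the frame of ring_seat above -0.003 m and contact force between flask_narrow and stand_ring above 8 N and contact force between any of the fingers, the arm and flask_narrow above 3 N and horizontal distance between flask_wide and base_wide below 0.005 m and z of flask_wide in the frame of base_wide below 0.01 m); the arm keeps its last pose, push and grip.
It fails at once if the narrower flask is tipped more than about 30 degrees (angle between flask_narrow's own z axis and vertical above 0.52 rad).
It fails at once if the wider flask is disturbed (moved more than 15 mm) (distance of flask_wide from where it was at the start of the episode above 0.015 m).
It also fails if it takes over 42 s, if anything falls off the work surface, if the arm or the gripper's body presses on something with over 40 N, if the wrist force passes 120 N, or if a joint passes its speed limit or range.

## Robot

A 6-joint arm with a two-finger parallel gripper is mounted at the origin on a cart in front of the work surface, level with it; the furniture and walls round the work are solid. World frame = base frame: x ahead of the robot, y to its left, z up, the work surface at z = 0. Lengths are in mm, angles in rad, forces in N, time in s.
With the tool pointing down it reaches from about 350 to 975 mm from the base axis. Payload 7.1 kg.
Tool frame: the origin (TCP) lies between the finger pads; the fingertips stand 14 mm ahead of it and the grasp point (between the pads) lies 5 mm behind it; z points along the fingers, y is the direction in which the jaws open and shut (so a half turn about z gives the same grasp; the last joint's range is limited). The gripper opens to 88 mm and grips with 3 to 60 N. Pads are 20 mm wide; open, the fingers measure 115 mm over their backs; the gripper's body (75 mm by 178 mm) begins 61 mm behind the grasp point.
Start: joints at [-1.176, 0.423, 1.63, -0, 1.089, -0.019], TCP at [251.322, -572.225, 236.675] pointing down, gripper open.
Joint ranges: [-3, 3], [-0.9, 2.11], [0.09, 2.58], [-1.31, 4.45], [0.11, 2.69], [-2.54, 2.54]. Speed limits (rad/s): [2.39, 2.39, 3.01, 3.14, 3.14, 3.14].

## Interface

Orientations are given as a rotation vector (axis times angle).
In Python, from workcell import get_obs, get_image, calibration, close_job, regions_of, place_of gives the robot as it stands.
- The arm moves only by the tool move_arm, never from a script. Its argument "deltas" is a list of rows, each a list of 5 numbers: the closure in counts, from 0 (fully open) to 255 (shut), then the shift along the tool's x, y, z in m, then the turn about the tool's z in rad. In form: [[grip, x, y, z, roll], ...]. A call has 1 to 5 rows; each row is the pose to reach, as a shift and turn from the pose commanded when the call began, along the tool's axes at that moment; what a row does not reach only later rows make up. A row lasts 1/12 s, in which the tool goes at most 41.7 mm and 7.16 degrees, less where a joint would pass 70% of its speed; a pose out of reach is approached as far as the arm can. A call with a gripper value outside its range is refused whole. The fingers move at their own pace and stop on an object; the grip force is fixed at half the most. Time passes only in rows, so rows that repeat a pose let the fingers close. It gives the time, the measured TCP pose, the force and the opening at its end, in the units of the state.
- get_obs(): the state, without advancing time (a new reading comes with each control period).
- get_image(name): name is "side" or "top" or "wrist"; returns the picture (400x640x3 uint8, blue, green, red); there is no depth.
- calibration(name): a dict with "intrinsics" (3x3 intrinsics, pixels), "distortion" ([k1, k2, p1, p2, k3] as OpenCV has them; the pictures are not rectified), "world_to_cam" (4x4, takes a point from world to camera coordinates); the wrist camera has in their place "hand_eye" (4x4, takes a point from camera to tool coordinates, whose origin is the TCP and whose axes are the flange's). Camera axes: x right, y down, z forward; pixel columns grow to the right and rows downward; lengths in mm; the calibration is good to about 2 mm. A picture is of the moment at which its call begins: read the wrist's pose just before it. calibration takes no time and is no camera call.
- close_job(): hands the job in, once; it reports no verdict.
Trained networks look in the newest picture that a camera, given by its name, has taken for a name from the list of things; names that differ only in an ending like _2 or _b are one class to them, and where a whole thing is asked for, a point or a joint stands for the part that bears it (a point fixed in the world has none). Each returns a list of dicts, best first, with "conf" (0 to 1); they miss things now and then, are a little off and sometimes report something else, mostly with a low value. They report only what shows in the picture. A call takes as long as a camera call. They do not tell look-alikes from the thing itself.
- regions_of(camera, name): "region" (400x640 bool, what is visible of it).
- place_of(camera, name): "location" ([x, y, z] in mm, in world coordinates, good to about 4 mm: a listed point, or the origin of a listed thing).
The state is a dict: "t": time; "qpos": joint angles; "qvel": joint speeds; "joint_torque": joint torques, N m; "ee_pos": TCP position; "orientation": TCP orientation; "ft_force": force on the tool from outside, world axes, zero at the start; "moment": the same for the moment, N m; "width": finger opening in mm.
Only numpy, scipy, OpenCV 4.12 (cv2) and the standard library are available. Lean on these libraries where they do the work, as an engineer would, in place of code of your own. Each camera call takes 0.05 s, during which the arm holds its last target.

## Working session

There is one attempt and no reset: what is moved stays moved. The work goes in short steps, Python scripts to look and compute and a tool call to move; the robot and the scene stay as the last step left them, time stands still between calls to the robot, and variables do not carry over. Pictures are saved under pics/ and viewed, and the job is handed in when it is done.

Besides the shell and the picture viewer there is one more tool, called after "Emit:" by a JSON object that holds its "api" and its "payload", one argument or row to a line. move_arm: Moves the arm, as the interface text tells. Its arguments: {"type":"object","properties":{"deltas":{"type":"array","items":{"type":"array","items":{"type":"number"}}}},"required":["deltas"]}

```bash
mkdir -p pics; ls; cat > h.py <<'E'
import numpy as np, cv2
from workcell import get_obs, get_image, calibration, close_job, regions_of, place_of
from scipy.spatial.transform import Rotation as R
def ray(cam,uv):
    c=calibration(cam);K=np.array(c['intrinsics']);d=np.array(c['distortion'])
    p=cv2.undistortPoints(np.array([[uv]],float),K,d)[0,0];v=np.array([p[0],p[1],1.])
    if cam=='wrist':
        o=get_obs();T=np.eye(4);T[:3,:3]=R.from_rotvec(o['orientation']).as_matrix();T[:3,3]=o['ee_pos'];C=T@np.array(c['hand_eye'])
    else: C=np.linalg.inv(np.array(c['world_to_cam']))
    return C[:3,3],C[:3,:3]@v
def atz(cam,uv,z):
    o,v=ray(cam,uv);return o+v*(z-o[2])/v[2]
def proj(cam,P):
    c=calibration(cam)
    if cam=='wrist':
        o=get_obs();T=np.eye(4);T[:3,:3]=R.from_rotvec(o['orientation']).as_matrix();T[:3,3]=o['ee_pos'];W=np.linalg.inv(T@np.array(c['hand_eye']))
    else: W=np.array(c['world_to_cam'])
    P=np.atleast_2d(np.array(P,float))
    return cv2.projectPoints(P,cv2.Rodrigues(W[:3,:3])[0],W[:3,3],np.array(c['intrinsics']),np.array(c['distortion']))[0][:,0]
E
python3 - <<'E'
from h import *
np.set_printoptions(precision=1,suppress=True)
print(get_obs())
for c in ['top','side']:
    cv2.imwrite(f'pics/{c}0.png',get_image(c))
    for n in ['flask_narrow','flask_wide','base_narrow','stand','ring_seat']:
        for p in place_of(c,n): print(c,n,round(p['conf'],2),np.array(p['location']),proj(c,p['location'])[0])
E
```

```text
pics
{'t': 0.0, 'qpos': array([-1.2,  0.4,  1.6, -0. ,  1.1, -0. ]), 'qvel': array([ 0., -0.,  0.,  0.,  0.,  0.]), 'joint_torque': array([ -0. , -54.5, -27.4,   0.1,   0. ,  -0. ]), 'ee_pos': array([ 251.1, -571.7,  235.9]), 'orientation': array([-3.1, -0.6,  0. ]), 'ft_force': array([-0.1,  0.6, -0. ]), 'moment': array([-0.1, -0. , -0. ]), 'width': 87.86404863785098}
top flask_narrow 0.89 [457.3  14.2   2.6] [301.8 214.1]
top flask_narrow 0.89 [ 550.7 -336.6   -0.5] [426.  184.5]
top flask_narrow 0.83 [561.4  -6.5   2.4] [310.2 177.5]
top flask_wide 0.97 [489.4 249.1   8.4] [218.  200.3]
top base_narrow 0.7 [ 428.1 -255.    -3.1] [397.1 226.9]
top base_narrow 0.6 [565.3  -7.8   0.9] [310.7 176.2]
top stand 0.65 [ 553.8 -218.7   -0.5] [384.8 182.3]
top ring_seat 0.66 [ 555.1 -223.6   52.8] [389.9 179.1]
side flask_narrow 0.93 [454.5  11.6   2.9] [319.4 237.9]
side flask_narrow 0.93 [ 550.  -340.9    2.7] [388.1 163.6]
side flask_narrow 0.62 [565.4  -5.1   6.4] [296.2 211. ]
side flask_narrow 0.33 [486.2 247.7   2.2] [231.1 280.4]
side flask_wide 0.7 [489.3 249.7   1.7] [229.7 280.2]
side base_narrow 0.75 [564.7  -6.9   1.1] [297.  212.3]
side base_narrow 0.6 [ 430.4 -258.    -1.6] [399.9 196.6]
side stand 0.65 [ 555.1 -216.8   -2.8] [356.8 181.7]
side ring_seat 0.97 [ 556.  -220.3   46.2] [358.3 167.2]
```

View pics/top0.png

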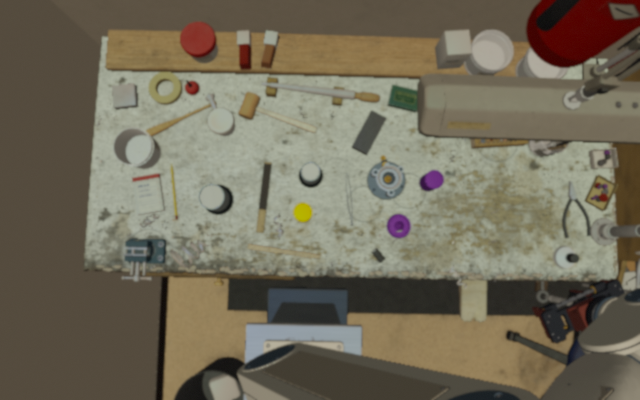

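View pics/side0.png

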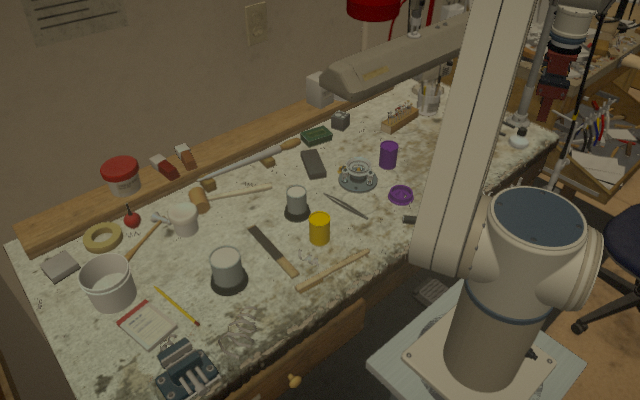

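```bash
python3 - <<'E'
import cv2
a=cv2.imread('pics/top0.png')[140:260,190:450];b=cv2.imread('pics/side0.png')[120:300,200:440]
cv2.imwrite('pics/c1.png',cv2.resize(a,None,fx=3,fy=3,interpolation=3));cv2.imwrite('pics/c2.png',cv2.resize(b,None,fx=3,fy=3,interpolation=3))
E
```

```text
(no output)
```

View pics/c1.png

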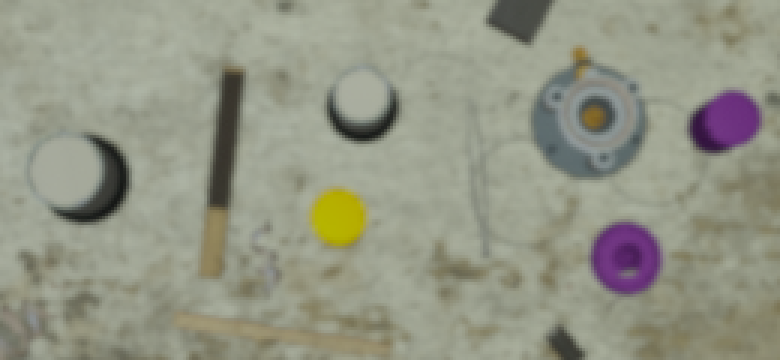

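View pics/c2.png

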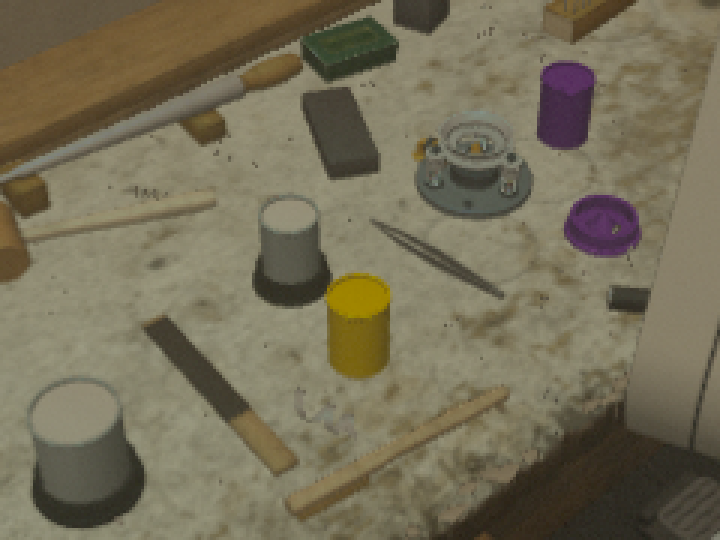

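Candidates are the steel flask in its black base at top (310,174), the yellow one (302,212), the purple one (432,180) and the wide steel flask (215,198). I choose the steel one at top (310,174), side (296,205), which the crop confirms: narrow steel and white plaster in a black base. The stand is at top (387,180), and its look-alike purple base at (398,226) is left alone.

```bash
cat >> h.py <<'E'
def delta(t):
    o=get_obs();M=R.from_rotvec(o['orientation']).as_matrix()
    return M.T@(np.array(t)-o['ee_pos'])/1000
E
python3 - <<'E'
from h import *
np.set_printoptions(precision=4,suppress=True)
o=get_obs();print(R.from_rotvec(o['orientation']).as_matrix());print(np.array(calibration('wrist')['hand_eye']))
print(delta([564,-6,230]), o['t'])
E
```

```text
[[ 0.9156  0.4021 -0.    ]
 [ 0.4021 -0.9156  0.    ]
 [-0.     -0.     -1.    ]]
[[   0.001    -0.9636   -0.2674   73.3809]
 [   1.        0.0008    0.0011   -0.2772]
 [  -0.0008   -0.2674    0.9636 -148.5457]
 [   0.        0.        0.        1.    ]]
[ 0.514  -0.3927  0.0067] 0.6
```

Emit:
{"api": "move_arm", "payload": {
  "deltas": [
    [0,0.03,-0.023,0,0.1],
    [0,0.06,-0.046,0,0.2],
    [0,0.09,-0.069,0,0.3],
    [0,0.12,-0.092,0,0.414],
    [0,0.15,-0.115,0,0.414]
  ]
}}

```text
t: 1.02
ee_pos: [342.9, -405.2, 236.8]
orientation: [3.141, -0.011, 0.0]
ft_force: [-0.2, -0.7, 0.2]
width: 87.4
```

```bash
python3 - <<'E'
from h import *
np.set_printoptions(precision=4,suppress=True)
o=get_obs();print(R.from_rotvec(o['orientation']).as_matrix(),o['ee_pos'],delta([564,-6,230]), o['t'],o['qpos'])
E
```

```text
[[ 1.     -0.0068  0.0003]
 [-0.0068 -1.     -0.0002]
 [ 0.0003  0.0002 -1.    ]] [ 342.8907 -405.1534  236.7792] [ 0.2184 -0.4007  0.0068] 1.0167 [-0.8909  0.2851  1.8379  0.0001  1.0183  0.6867]
```

Emit:
{"api": "move_arm", "payload": {
  "deltas": [
    [0,0.03,-0.025,0,0],
    [0,0.06,-0.049,0,0],
    [0,0.09,-0.073,0,0],
    [0,0.12,-0.098,0,0],
    [0,0.15,-0.122,0,0]
  ]
}}

```text
t: 1.43
ee_pos: [493.8, -283.1, 237.0]
orientation: [3.141, -0.0, 0.001]
ft_force: [0.3, -1.1, -0.2]
width: 88.0
```

Emit:
{"api": "move_arm", "payload": {
  "deltas": [
    [0,0.03,-0.025,0,0],
    [0,0.06,-0.049,0,0],
    [0,0.077,-0.063,0,0],
    [0,0.077,-0.063,0,0],
    [0,0.077,-0.063,0,0]
  ]
}}

```text
t: 1.85
ee_pos: [570.0, -220.8, 236.4]
orientation: [3.141, 0.004, -0.001]
ft_force: [-0.9, -0.4, -0.3]
width: 88.1
```

```bash
python3 - <<'E'
from h import *
np.set_printoptions(precision=2,suppress=True)
o=get_obs();print(o['ee_pos'],o['orientation'],o['t'],o['qpos'],np.abs(o['qvel']).max())
cv2.imwrite('pics/w1.png',get_image('wrist'))
for n in ['stand','ring_seat']:
    for p in place_of('wrist',n): print(n,p['conf'],np.array(p['location']),proj('wrist',p['location'])[0])
E
```

```text
[ 569.95 -220.79  236.44] [ 3.14  0.   -0.  ] 1.85 [-0.39  0.4   1.66 -0.    1.08  1.18] 0.03774275214107548
stand 0.78 [ 555.6 -218.8   -3.5] [319.76 181.33]
ring_seat 0.61 [ 560.2 -219.8   48.2] [320.04 188.  ]
```

View pics/w1.png

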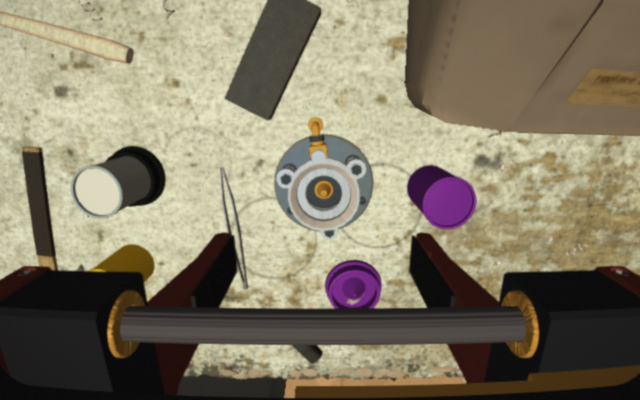

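```bash
python3 - <<'E'
from h import *
np.set_printoptions(precision=1,suppress=True)
im=cv2.imread('pics/w1.png')
for uv,z in [((324,190),47),((322,183),60),((323,181),0)]: print(uv,z,atz('wrist',uv,z))
r=regions_of('wrist','stand')
m=r[0]['region'].astype(np.uint8);print(r[0]['conf'],m.sum())
def circ(c,rad,z):
    a=np.linspace(0,2*np.pi,60);return proj('wrist',np.c_[c[0]+rad*np.cos(a),c[1]+rad*np.sin(a),0*a+z])
big=cv2.resize(im[90:260,240:410],None,fx=4.5,fy=4.5,interpolation=2)
raw=big.copy()
c=(557,-220)
for rad,z,col in [(55,0,(0,0,255)),(32,60,(0,255,0)),(26.5,47,(255,0,0))]:
    p=(circ(c,rad,z)-[240,90]+.5)*4.5-.5
    cv2.polylines(big,[p.astype(np.int32)],True,col,1)
cv2.imwrite('pics/w1c.png',big[:600])
# lamp corner triangulation
def tri(a,ua,b,ub):
    o1,v1=ray(a,ua);o2,v2=ray(b,ub)
    s=np.linalg.lstsq(np.c_[v1,-v2],o2-o1,rcond=None)[0];return o1+v1*s[0],o2+v2*s[1]
print(tri('top',(424,131),'wrist',(411,112)), tri('top',(424,131),'side',(330,93)))
E
```

```text
(324, 190) 47 [ 557.9 -223.7   47. ]
(322, 183) 60 [ 567.9 -221.8   60. ]
(323, 181) 0 [ 556.6 -222.8    0. ]
0.81 7837
(array([ 638. , -266. ,  248.1]), array([ 638.4, -256.8,  245.8])) (array([ 645.8, -273.4,  219.8]), array([ 685.1, -229.9,  219.3]))
```

View pics/w1c.png

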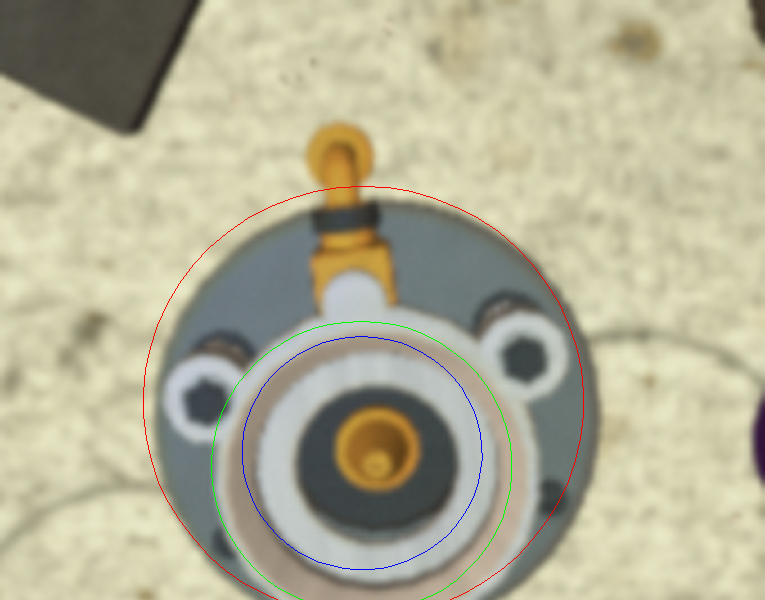

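```bash
python3 - <<'E'
from h import *
from scipy.optimize import least_squares
np.set_printoptions(precision=1,suppress=True)
for uv in [(324,192.6),(323.8,193.4)]: print(atz('wrist',uv,47))
im=cv2.imread('pics/w1.png')
c0=np.array((554,-224.))
def circ(c,rad,z):
    a=np.linspace(0,2*np.pi,60);return proj('wrist',np.c_[c[0]+rad*np.cos(a),c[1]+rad*np.sin(a),0*a+z])
big=cv2.resize(im[90:260,240:410],None,fx=4.5,fy=4.5,interpolation=2)
for rad,z,col in [(55,8,(0,0,255)),(32,60,(0,255,0)),(26.5,47,(255,0,0))]:
    p=(circ(c0,rad,z)-[240,90]+.5)*4.5-.5
    cv2.polylines(big,[p.astype(np.int32)],True,col,1)
cv2.imwrite('pics/w1d.png',cv2.resize(big,(600,600)))
E
```

```text
[ 555.2 -223.9   47. ]
[ 554.4 -223.7   47. ]
```

View pics/w1d.png

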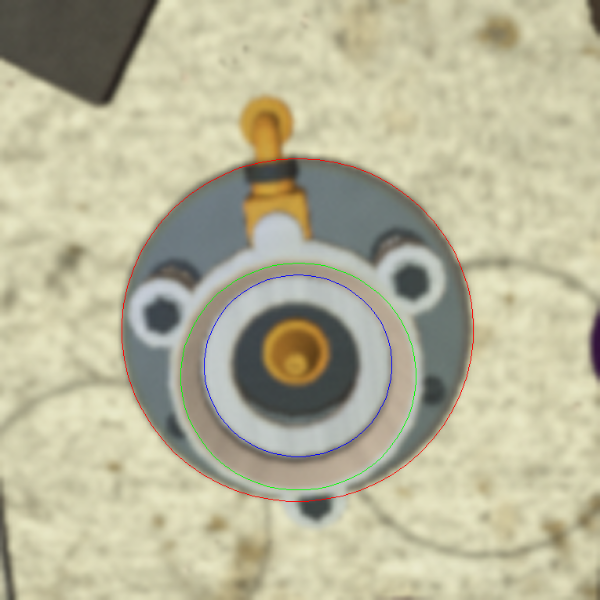

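The overlay fits the ring and plate with the stand at about (554.5, -223.7). Next I look over the flask with the same geometry.

Emit:
{"api": "move_arm", "payload": {
  "deltas": [
    [0,0.003,-0.04,0,0],
    [0,0.005,-0.08,0,0],
    [0,0.007,-0.12,0,0],
    [0,0.009,-0.16,0,0],
    [0,0.009,-0.2,0,0]
  ]
}}

```text
t: 2.47
ee_pos: [578.1, -21.3, 237.0]
orientation: [3.142, -0.004, 0.001]
ft_force: [0.6, -0.3, 0.5]
width: 87.3
```

Emit:
{"api": "move_arm", "payload": {
  "deltas": [
    [0,0,-0.015,0,0],
    [0,0,-0.015,0,0],
    [0,0,-0.015,0,0]
  ]
}}

```text
t: 2.72
ee_pos: [578.2, -7.0, 236.9]
orientation: [3.141, 0.001, 0.0]
ft_force: [0.5, -0.4, -0.4]
width: 87.9
```

```bash
python3 - <<'E'
from h import *
np.set_printoptions(precision=2,suppress=True)
o=get_obs();print(o['ee_pos'],o['orientation'],o['t'],o['qpos'])
im=get_image('wrist');cv2.imwrite('pics/w2.png',im)
for n in ['flask_narrow','base_narrow']:
    for p in place_of('wrist',n): print(n,p['conf'],np.array(p['location']),proj('wrist',p['location'])[0])
def circ(c,rad,z):
    a=np.linspace(0,2*np.pi,60);return proj('wrist',np.c_[c[0]+rad*np.cos(a),c[1]+rad*np.sin(a),0*a+z])
c=(564,-7)
x0,y0=[int(v)-85 for v in proj('wrist',[c[0],c[1],40])[0]]
big=cv2.resize(im[y0:y0+170,x0:x0+170],(600,600),interpolation=2);s=600/170
cv2.imwrite('pics/w2r.png',big);print(x0,y0)
for rad,z,col in [(26,76,(0,255,0)),(35,20,(0,0,255))]:
    p=(circ(c,rad,z)-[x0,y0]+.5)*s-.5
    cv2.polylines(big,[p.astype(np.int32)],True,col,1)
cv2.imwrite('pics/w2d.png',big)
E
```

```text
[578.19  -7.   236.88] [3.14 0.   0.  ] 2.7167 [-0.03  0.35  1.74 -0.    1.05  1.54]
flask_narrow 0.9 [ 555.9 -341.8    1.3] [602.48 190.8 ]
flask_narrow 0.76 [458.8  13.4  -0.8] [304.81 268.03]
flask_narrow 0.55 [560.3 -13.5   8.7] [327.4  188.31]
236 107
```

View pics/w2d.png

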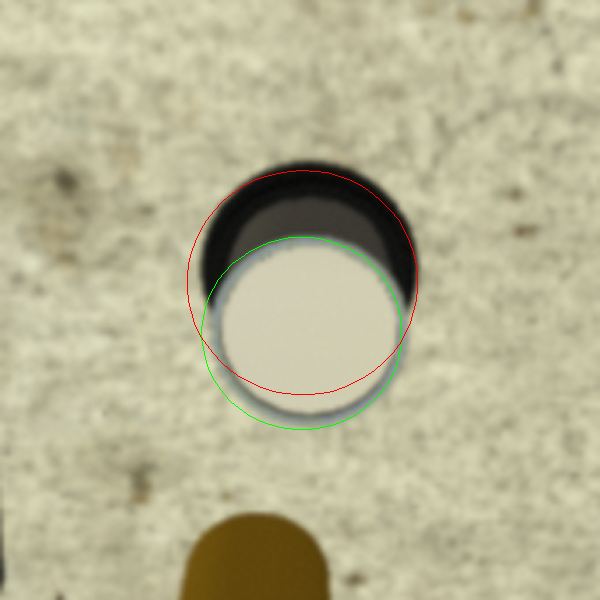

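```bash
python3 - <<'E'
from h import *
np.set_printoptions(precision=1,suppress=True)
s=600/170
for u,v,z in [(310,330,76),(311,328,76),(311,328,74)]: print(atz('wrist',(236+u/s,107+v/s),z))
im=cv2.imread('pics/w2.png')
x0,y0=236,107
def circ(c,rad,z):
    a=np.linspace(0,2*np.pi,60);return proj('wrist',np.c_[c[0]+rad*np.cos(a),c[1]+rad*np.sin(a),0*a+z])
big=cv2.resize(im[y0:y0+170,x0:x0+170],(600,600),interpolation=2)
for rad,z,col in [(26,76,(0,255,0)),(35,20,(0,0,255)),(35,0,(255,0,255))]:
    p=(circ((566.5,-9.5),rad,z)-[x0,y0]+.5)*s-.5
    cv2.polylines(big,[p.astype(np.int32)],True,col,1)
cv2.imwrite('pics/w2e.png',big)
for cam in('top','side'):
    im=get_image(cam)
    for c in [(566.5,-9.5)]:
        def cc(r,z,c=c):
            a=np.linspace(0,2*np.pi,60);return proj(cam,np.c_[c[0]+r*np.cos(a),c[1]+r*np.sin(a),0*a+z])
E
```

```text
[565.2  -9.4  76. ]
[565.7  -9.7  76. ]
[565.2  -9.7  74. ]
```

View pics/w2e.png

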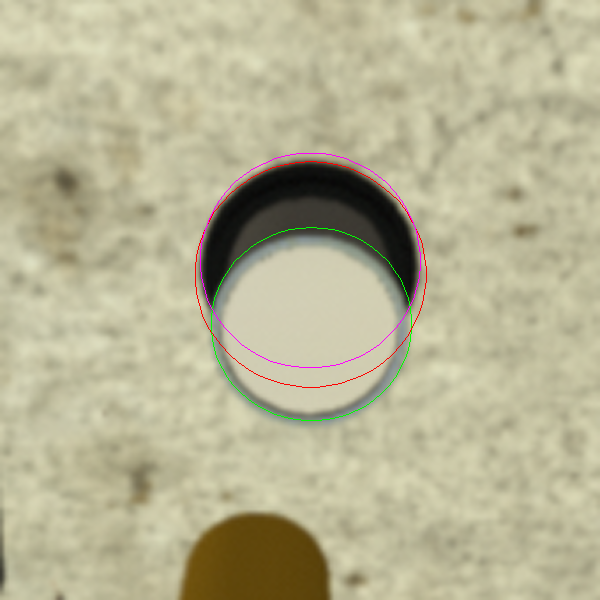

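Emit:
{"api": "move_arm", "payload": {
  "deltas": [
    [0,-0.013,0.001,0.02,0],
    [0,-0.013,0.001,0.06,0],
    [0,-0.013,0.001,0.1,0],
    [0,-0.013,0.001,0.12,0],
    [0,-0.013,0.001,0.12,0]
  ]
}}

```text
t: 3.38
ee_pos: [562.2, -8.6, 112.2]
orientation: [-3.141, 0.003, 0.013]
ft_force: [-1.0, -0.1, -0.8]
width: 87.8
```

```bash
python3 - <<'E'
from h import *
np.set_printoptions(precision=2,suppress=True)
o=get_obs();print(o['ee_pos'],o['orientation'],o['t'],o['ft_force'])
im=get_image('wrist');cv2.imwrite('pics/w3.png',im)
cv2.imwrite('pics/s3.png',cv2.resize(get_image('side')[100:300,180:440],None,fx=3,fy=3,interpolation=2))
print(proj('wrist',[[565.5,-8,76],[565.5,-8,10]]))
E
```

```text
[562.16  -8.58 112.25] [-3.14  0.    0.01] 3.3833 [-0.96 -0.13 -0.83]
[[322.21 234.49]
 [322.24 202.77]]
```

View pics/w3.png

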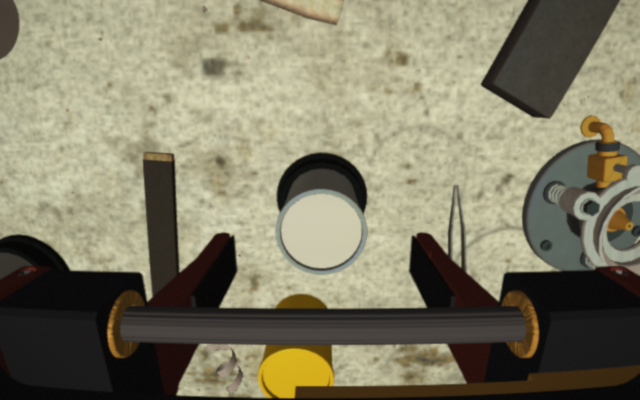

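View pics/s3.png

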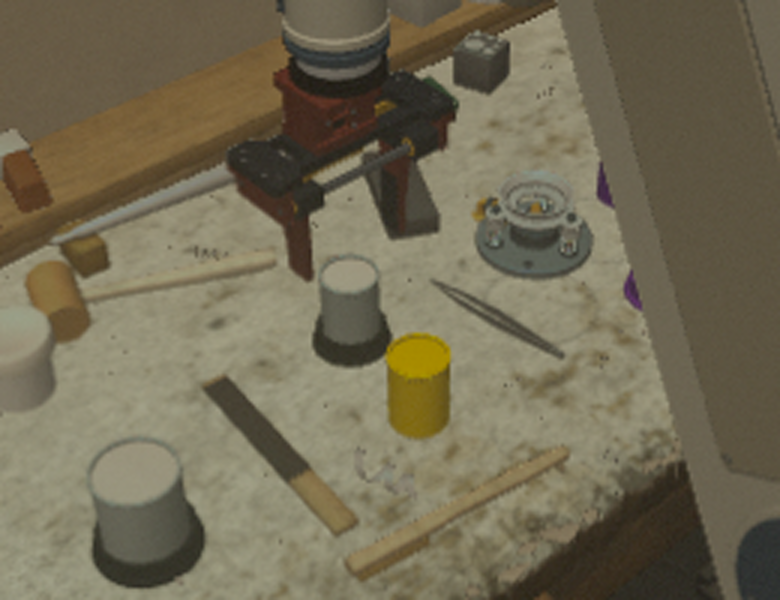

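Emit:
{"api": "move_arm", "payload": {
  "deltas": [
    [0,0,0,0,0],
    [0,0,0,0,0]
  ]
}}

```text
t: 3.65
ee_pos: [567.0, -8.0, 118.6]
orientation: [3.141, -0.001, 0.005]
ft_force: [-0.2, 0.2, -0.2]
width: 87.8
```

```bash
python3 - <<'E'
from h import *
np.set_printoptions(precision=3,suppress=True)
o=get_obs();print(o['ee_pos'],o['orientation'],o['t'],o['ft_force'],o['qpos'])
im=get_image('wrist');cv2.imwrite('pics/w4.png',cv2.resize(im[140:290,250:400],(600,600),interpolation=2))
print(proj('wrist',[[565.5,-8,76],[565.5,-8,10]]))
E
```

```text
[567.002  -8.016 118.627] [ 3.141 -0.001  0.005] 3.65 [-0.176  0.189 -0.167] [-0.035  0.501  1.836 -0.     0.801  1.536]
[[323.094 235.759]
 [322.904 204.395]]
```

View pics/w4.png

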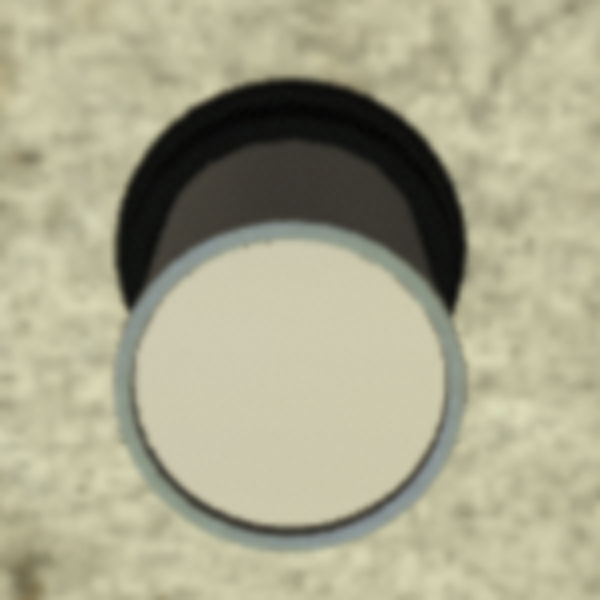

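Emit:
{"api": "move_arm", "payload": {
  "deltas": [
    [0,0,0,0.015,0],
    [0,0,0,0.03,0],
    [0,0,0,0.045,0],
    [0,0,0,0.06,0],
    [0,0,0,0.07,0]
  ]
}}

```text
t: 4.12
ee_pos: [566.0, -7.7, 46.8]
orientation: [3.142, -0.0, 0.002]
ft_force: [-0.0, 0.5, 0.6]
width: 88.0
```

Emit:
{"api": "move_arm", "payload": {
  "deltas": [
    [0,0,0,0,0],
    [0,0,0,0,0],
    [0,0,0,0,0]
  ]
}}

```text
t: 4.37
ee_pos: [566.3, -7.7, 47.7]
orientation: [3.142, -0.0, 0.002]
ft_force: [0.5, 0.5, 0.2]
width: 87.8
```

```bash
python3 - <<'E'
from h import *
np.set_printoptions(precision=3,suppress=True)
o=get_obs();print(o['ee_pos'],o['orientation'],o['t'],o['ft_force'],o['qpos'])
im=get_image('wrist');cv2.imwrite('pics/w5.png',im)
print(proj('wrist',[[565.5,-8,76],[565.5,-8,10]]))
cv2.imwrite('pics/s5.png',cv2.resize(get_image('side')[140:260,230:390],None,fx=4,fy=4,interpolation=2))
E
```

```text
[566.298  -7.675  47.671] [ 3.142 -0.     0.002] 4.3667 [0.501 0.518 0.218] [-0.035  0.617  1.856 -0.     0.668  1.536]
[[324.015 300.458]
 [323.481 237.882]]
```

View pics/w5.png

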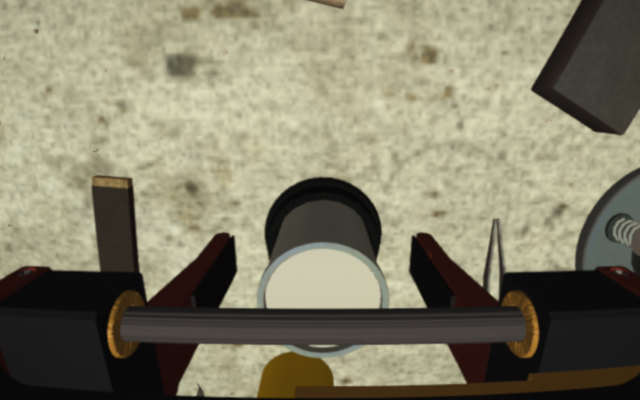

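View pics/s5.png

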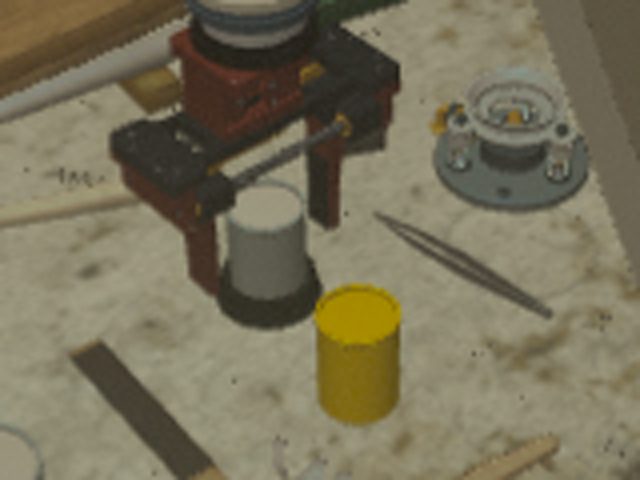

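Emit:
{"api": "move_arm", "payload": {
  "deltas": [
    [255,0,0,0,0],
    [255,0,0,0,0],
    [255,0,0,0,0],
    [255,0,0,0,0],
    [255,0,0,0,0]
  ]
}}

```text
t: 4.88
ee_pos: [565.5, -7.7, 46.8]
orientation: [3.142, -0.0, 0.0]
ft_force: [-0.8, -0.5, -0.9]
width: 57.6
```

Emit:
{"api": "move_arm", "payload": {
  "deltas": [
    [255,0,0,0,0],
    [255,0,0,0,0],
    [255,0,0,0,0]
  ]
}}

```text
t: 5.13
ee_pos: [565.5, -7.7, 46.7]
orientation: [-3.142, 0.0, 0.0]
ft_force: [-0.5, -0.3, -0.5]
width: 49.7
```

Emit:
{"api": "move_arm", "payload": {
  "deltas": [
    [255,0,0,0,0],
    [255,0,0,-0.005,0],
    [255,0,0,-0.013,0],
    [255,0,0,-0.022,0],
    [255,0,0,-0.032,0]
  ]
}}

```text
t: 5.55
ee_pos: [565.3, -7.7, 79.4]
orientation: [-3.142, 0.0, 0.001]
ft_force: [-0.5, 0.8, -3.6]
width: 49.8
```

Emit:
{"api": "move_arm", "payload": {
  "deltas": [
    [255,0,0,-0.015,0],
    [255,0,0,-0.03,0],
    [255,0,0,-0.045,0],
    [255,0,0,-0.06,0],
    [255,0,0,-0.07,0]
  ]
}}

```text
t: 5.97
ee_pos: [566.2, -7.7, 151.1]
orientation: [3.142, -0.0, 0.004]
ft_force: [-0.0, -0.1, -2.2]
width: 49.7
```

Emit:
{"api": "move_arm", "payload": {
  "deltas": [
    [255,0,0,0,0],
    [255,0,0,0,0]
  ]
}}

```text
t: 6.13
ee_pos: [565.8, -7.7, 149.5]
orientation: [3.142, -0.0, 0.003]
ft_force: [-0.0, -1.3, -3.2]
width: 49.4
```

```bash
python3 - <<'E'
from h import *
np.set_printoptions(precision=3,suppress=True)
o=get_obs();print(o['ee_pos'],o['orientation'],o['t'],o['ft_force'],o['width'])
cv2.imwrite('pics/w6.png',get_image('wrist'))
cv2.imwrite('pics/s6.png',cv2.resize(get_image('side')[110:260,220:390],None,fx=4,fy=4,interpolation=2))
E
```

```text
[565.808  -7.661 149.466] [ 3.142 -0.     0.003] 6.1333 [-0.019 -1.319 -3.222] 49.44259514298584
```

View pics/w6.png

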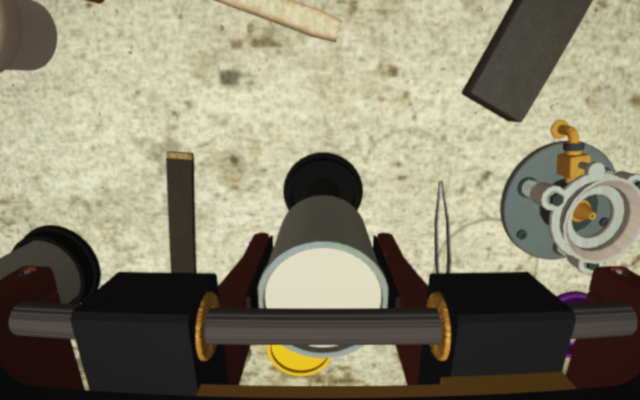

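View pics/s6.png

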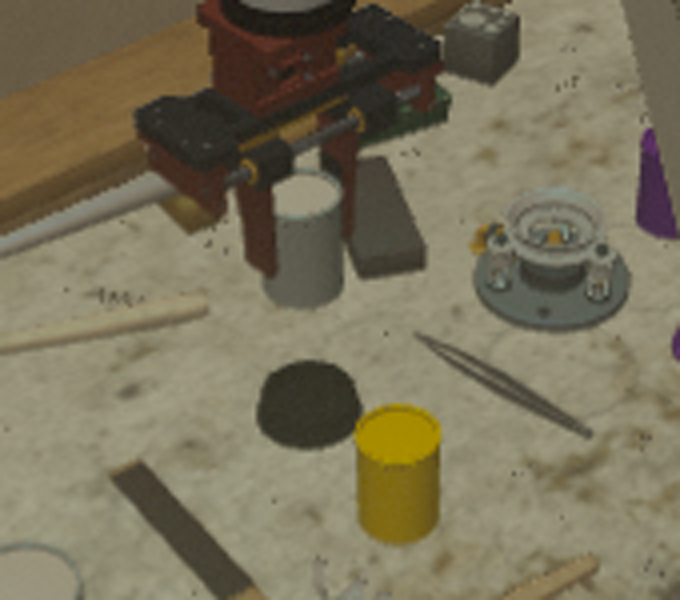

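```bash
python3 - <<'E'
from h import *
np.set_printoptions(precision=2,suppress=True)
im=cv2.imread('pics/w6.png')
def circ(c,rad,z):
    a=np.linspace(0,2*np.pi,60);return proj('wrist',np.c_[c[0]+rad*np.cos(a),c[1]+rad*np.sin(a),0*a+z])
print(proj('wrist',[565.5,-7.7,178.8]), atz('wrist',(323,299.5),178.8))
x0,y0=240,230
big=cv2.resize(im[y0:y0+135,x0:x0+170],None,fx=4.5,fy=4.5,interpolation=2);s=4.5
for c,z,col in [((565.5,-7.7),178.8,(0,0,255)),((565.5,-9.),178.8,(0,255,0))]:
  p=(circ(c,26,z)-[x0,y0]+.5)*s-.5
  cv2.polylines(big,[p.astype(np.int32)],True,col,1)
cv2.imwrite('pics/w6d.png',big)
# ring in top/side
for cam in('top','side'):
    g=get_image(cam)
    px=proj(cam,[555,-222,50])[0].astype(int);x0,y0=px-40
    b=cv2.resize(g[y0:y0+80,x0:x0+80],(560,560),interpolation=2);s=7
    for c,col in [((554.5,-221),(0,0,255)),((554.5,-223.7),(0,255,0))]:
      for r,z in [(55,8),(32,60)]:
        a=np.linspace(0,6.283,60)
        p=(proj(cam,np.c_[c[0]+r*np.cos(a),c[1]+r*np.sin(a),0*a+z])-[x0,y0]+.5)*s-.5
        cv2.polylines(b,[p.astype(np.int32)],True,col,1)
    cv2.imwrite(f'pics/r_{cam}.png',b)
E
```

```text
[[323.38 300.83]] [566.08  -7.56 178.8 ]
```

View pics/w6d.png

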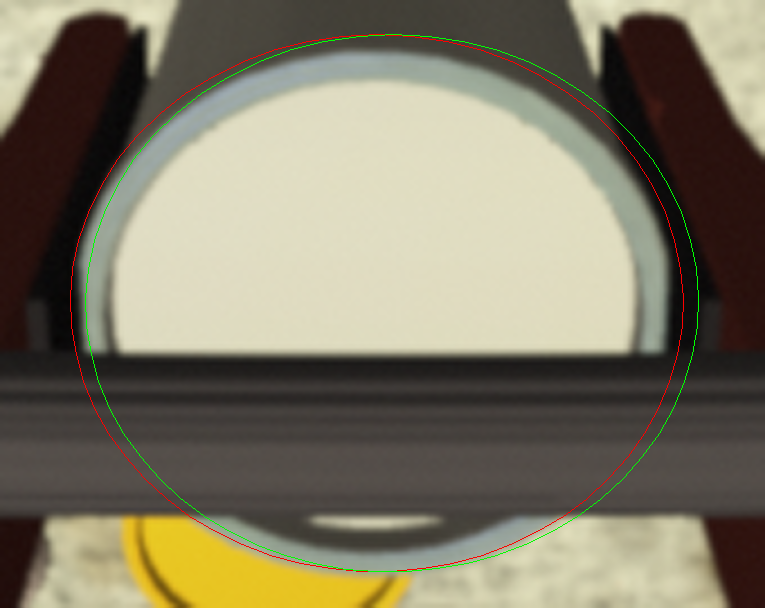

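View pics/r_top.png

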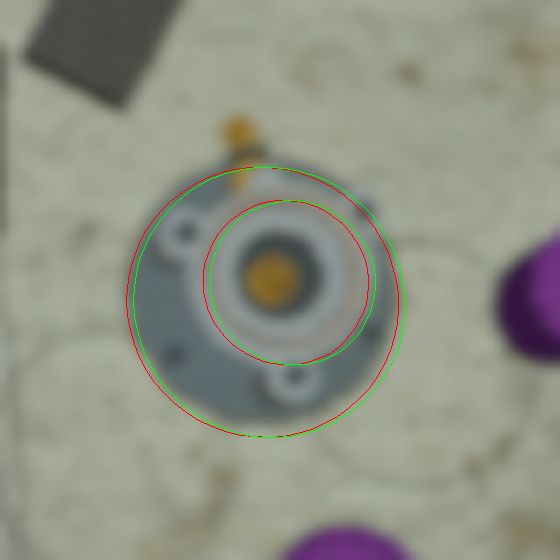

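View pics/r_side.png

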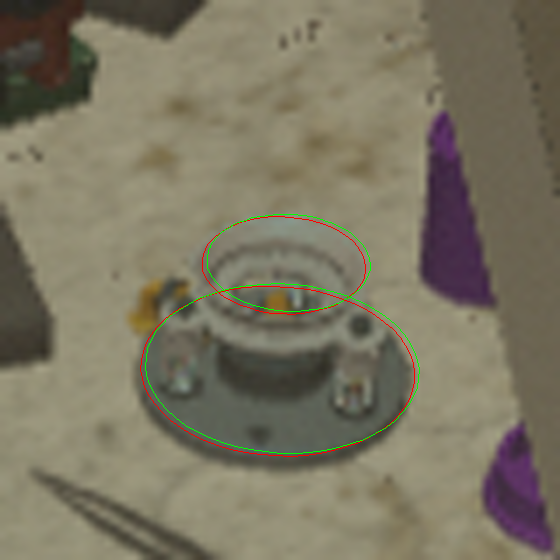

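Emit:
{"api": "move_arm", "payload": {
  "deltas": [
    [255,-0.005,0.015,0,-0.04],
    [255,-0.013,0.04,0,-0.08],
    [255,-0.022,0.07,0,-0.12],
    [255,-0.031,0.1,0,-0.16],
    [255,-0.04,0.13,0,-0.2]
  ]
}}

```text
t: 6.75
ee_pos: [524.6, -138.6, 147.9]
orientation: [-3.125, -0.318, 0.002]
ft_force: [0.2, -0.2, -3.7]
width: 49.8
```

```bash
python3 - <<'E'
from h import *
np.set_printoptions(precision=4,suppress=True)
print(get_obs()['ee_pos'],R.from_rotvec(get_obs()['orientation']).as_matrix(),delta([500,-221,149.5]))
t=np.array([500,-221.,149.5])-np.array([525.5,-137.7,149.5]);c,s=np.cos(.2),np.sin(.2)
print('from commanded', t@[c,s,0]/1e3, t@[s,-c,0]/1e3)
E
```

```text
[ 524.5571 -138.5513  147.8573] [[ 0.9796  0.2012 -0.0014]
 [ 0.2012 -0.9796  0.0004]
 [-0.0013 -0.0007 -1.    ]] [-0.0406  0.0758 -0.0016]
from commanded -0.04154085299018026 0.07657347799890138
```

Emit:
{"api": "move_arm", "payload": {
  "deltas": [
    [255,-0.015,0.025,0,0],
    [255,-0.03,0.05,0,0],
    [255,-0.042,0.077,0,0],
    [255,-0.042,0.077,0,0],
    [255,-0.042,0.077,0,0]
  ]
}}

```text
t: 7.17
ee_pos: [498.9, -222.6, 147.9]
orientation: [-3.126, -0.309, 0.002]
ft_force: [0.5, -0.3, -3.3]
width: 50.0
```

Emit:
{"api": "move_arm", "payload": {
  "deltas": [
    [255,0,0,0,0]
  ]
}}

```text
t: 7.25
ee_pos: [499.2, -221.1, 148.0]
orientation: [-3.125, -0.312, 0.002]
ft_force: [0.1, -0.4, -3.8]
width: 49.8
```

```bash
python3 - <<'E'
from h import *
np.set_printoptions(precision=2,suppress=True)
o=get_obs();print(o['ee_pos'],o['orientation'],o['t'],o['ft_force'],o['width'])
im=get_image('wrist');cv2.imwrite('pics/w7.png',im)
def circ(c,rad,z):
    a=np.linspace(0,2*np.pi,60);return proj('wrist',np.c_[c[0]+rad*np.cos(a),c[1]+rad*np.sin(a),0*a+z])
c=(555,-222)
px=proj('wrist',[c[0],c[1],40])[0].astype(int);x0,y0=np.maximum(px-100,0)
s=3;big=cv2.resize(im[y0:y0+200,x0:x0+200],None,fx=s,fy=s,interpolation=2)
for rad,z,col in [(55,8,(0,0,255)),(32,60,(0,255,0)),(26.5,47,(255,0,0))]:
    p=(circ(c,rad,z)-[x0,y0]+.5)*s-.5
    cv2.polylines(big,[p.astype(np.int32)],True,col,1)
cv2.imwrite('pics/w7d.png',big)
E
```

```text
[ 499.24 -221.13  148.03] [-3.13 -0.31  0.  ] 7.25 [ 0.11 -0.39 -3.79] 49.78715977498095
```

View pics/w7.png

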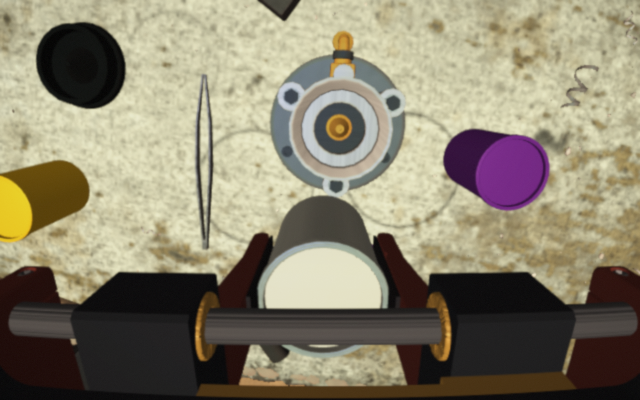

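View pics/w7d.png

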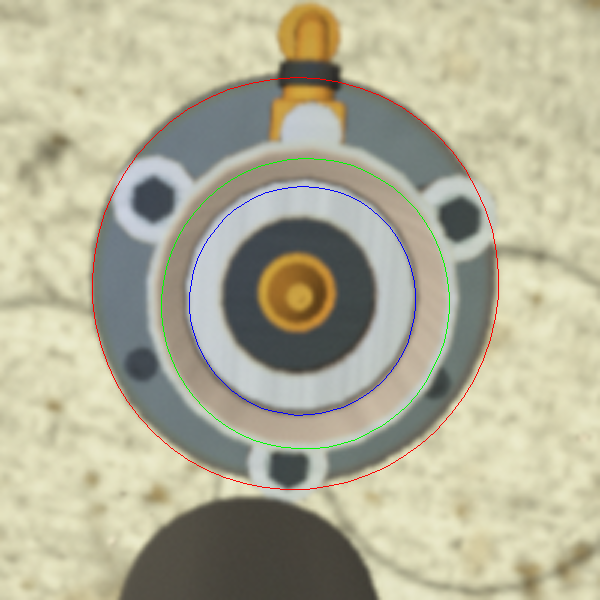

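Emit:
{"api": "move_arm", "payload": {
  "deltas": [
    [255,0.014,0.003,0,0],
    [255,0.028,0.006,0,0],
    [255,0.042,0.009,0,0],
    [255,0.055,0.011,0,0],
    [255,0.055,0.011,0,0]
  ]
}}

```text
t: 7.72
ee_pos: [558.4, -220.0, 148.7]
orientation: [3.125, 0.317, 0.003]
ft_force: [1.0, -0.5, -2.5]
width: 49.6
```

Emit:
{"api": "move_arm", "payload": {
  "deltas": [
    [255,0,0,0.01,0],
    [255,0,0,0.02,0],
    [255,0,0,0.03,0],
    [255,0,0,0.038,0],
    [255,0,0,0.038,0]
  ]
}}

```text
t: 8.13
ee_pos: [553.6, -220.6, 108.0]
orientation: [-3.124, -0.313, 0.006]
ft_force: [0.3, 0.3, -3.3]
width: 49.4
```

Emit:
{"api": "move_arm", "payload": {
  "deltas": [
    [255,0,0,0,0],
    [255,0,0,0,0]
  ]
}}

```text
t: 8.3
ee_pos: [555.6, -221.5, 110.7]
orientation: [-3.126, -0.313, 0.0]
ft_force: [-0.3, -0.3, -2.8]
width: 49.6
```

```bash
python3 - <<'E'
from h import *
np.set_printoptions(precision=2,suppress=True)
o=get_obs();print(o['ee_pos'],o['orientation'],o['t'],o['ft_force'],o['width'])
im=get_image('wrist');cv2.imwrite('pics/w8.png',im)
g=get_image('side');cv2.imwrite('pics/s8.png',cv2.resize(g[80:210,290:440],None,fx=4.5,fy=4.5,interpolation=2))
g=get_image('top');cv2.imwrite('pics/t8.png',cv2.resize(g[120:230,330:450],None,fx=5,fy=5,interpolation=2))
E
```

```text
[ 555.62 -221.5   110.66] [-3.13 -0.31  0.  ] 8.3 [-0.33 -0.35 -2.83] 49.59448450254207
```

View pics/w8.png

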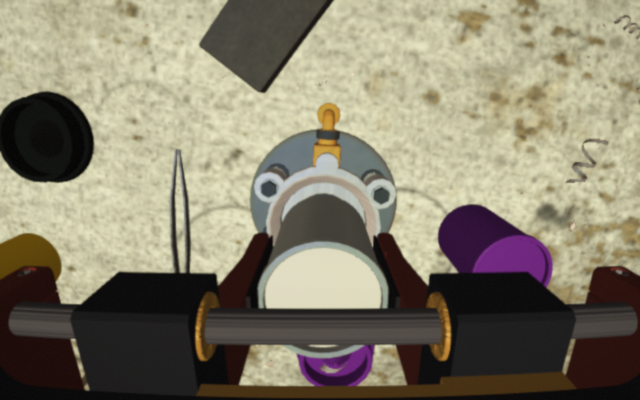

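View pics/s8.png

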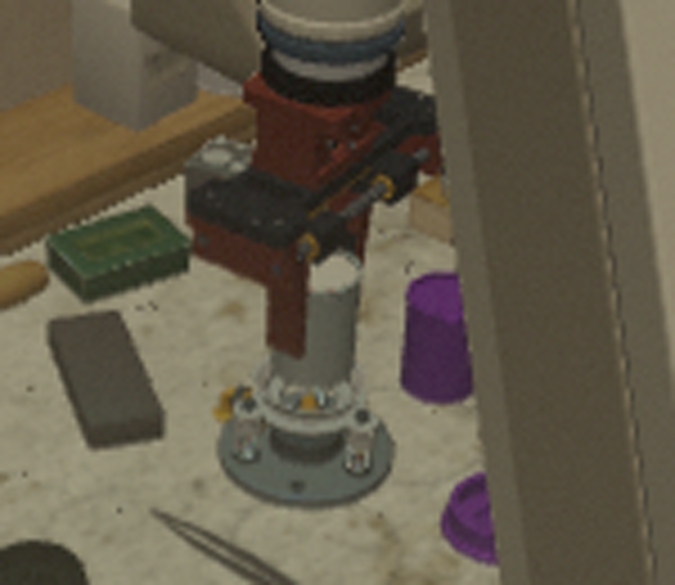

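Emit:
{"api": "move_arm", "payload": {
  "deltas": [
    [255,0,0,0.004,0],
    [255,0,0,0.008,0],
    [255,0,0,0.012,0],
    [255,0,0,0.015,0],
    [255,0,0,0.015,0]
  ]
}}

```text
t: 8.87
ee_pos: [555.1, -221.1, 94.7]
orientation: [-3.125, -0.313, 0.002]
ft_force: [-0.3, 0.1, -2.5]
width: 49.6
```

Emit:
{"api": "move_arm", "payload": {
  "deltas": [
    [255,0,0,0.002,0],
    [255,0,0,0.004,0],
    [255,0,0,0.006,0],
    [255,0,0,0.006,0]
  ]
}}

```text
t: 9.2
ee_pos: [555.6, -221.3, 89.3]
orientation: [-3.126, -0.313, 0.0]
ft_force: [0.4, -0.4, -4.3]
width: 49.4
```

Emit:
{"api": "move_arm", "payload": {
  "deltas": [
    [255,0,0,0.001,0],
    [255,0,0,0.002,0],
    [255,0,0,0.003,0],
    [255,0,0,0.003,0],
    [255,0,0,0.003,0]
  ]
}}

```text
t: 9.62
ee_pos: [555.8, -221.4, 87.1]
orientation: [3.126, 0.313, 0.0]
ft_force: [-1.9, 1.3, 2.4]
width: 50.1
```

```bash
python3 - <<'E'
from h import *
np.set_printoptions(precision=2,suppress=True)
o=get_obs();print(o['ee_pos'],o['orientation'],o['t'],o['ft_force'],o['width'])
im=get_image('wrist');cv2.imwrite('pics/w9.png',im)
E
```

```text
[ 555.79 -221.36   87.08] [3.13 0.31 0.  ] 9.6167 [-1.85  1.29  2.43] 50.12047395343145
```

View pics/w9.png

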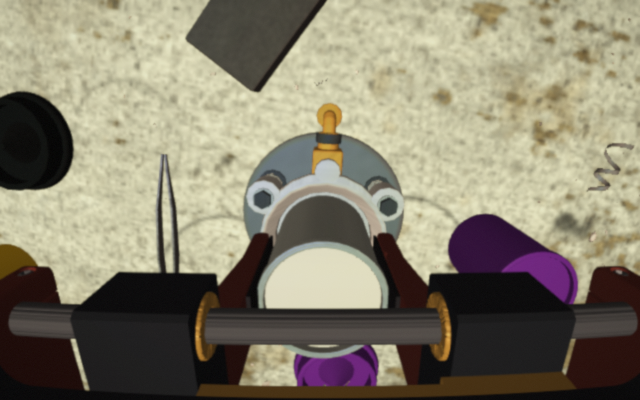

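Emit:
{"api": "move_arm", "payload": {
  "deltas": [
    [255,0,0,0.002,0],
    [255,0,0,0.004,0],
    [255,0,0,0.006,0],
    [255,0,0,0.006,0],
    [255,0,0,0.006,0]
  ]
}}

```text
t: 10.08
ee_pos: [555.8, -221.3, 81.0]
orientation: [3.126, 0.313, 0.0]
ft_force: [-3.1, 1.1, 7.8]
width: 49.6
```

Emit:
{"api": "move_arm", "payload": {
  "deltas": [
    [255,0,0,0.002,0],
    [255,0,0,0.004,0],
    [255,0,0,0.004,0],
    [255,0,0,0.004,0]
  ]
}}

```text
t: 10.42
ee_pos: [555.9, -221.3, 77.4]
orientation: [3.126, 0.313, 0.0]
ft_force: [-3.3, 1.1, 10.1]
width: 49.6
```

Emit:
{"api": "move_arm", "payload": {
  "deltas": [
    [255,0,0,0.001,0],
    [255,0,0,0.001,0],
    [255,0,0,0.001,0]
  ]
}}

```text
t: 10.67
ee_pos: [555.9, -221.4, 76.5]
orientation: [3.126, 0.313, 0.001]
ft_force: [-4.4, 1.4, 12.0]
width: 49.8
```

Emit:
{"api": "move_arm", "payload": {
  "deltas": [
    [255,0,0,0.001,0],
    [255,0,0,0.001,0],
    [255,0,0,0.001,0]
  ]
}}

```text
t: 10.92
ee_pos: [555.8, -221.4, 75.6]
orientation: [3.126, 0.313, 0.001]
ft_force: [-2.7, 2.0, 12.2]
width: 49.8
```

Emit:
{"api": "move_arm", "payload": {
  "deltas": [
    [255,0,0,0.0005,0],
    [255,0,0,0.0005,0],
    [255,0,0,0.0005,0]
  ]
}}

```text
t: 11.17
ee_pos: [555.9, -221.3, 75.5]
orientation: [3.126, 0.313, 0.001]
ft_force: [-5.3, 2.1, 15.8]
width: 49.6
```

```bash
python3 - <<'E'
from h import *
np.set_printoptions(precision=3,suppress=True)
o=get_obs();print(o['ee_pos'],o['orientation'],o['t'],o['ft_force'],o['width'])
im=get_image('wrist');cv2.imwrite('pics/w10.png',im)
g=get_image('side');cv2.imwrite('pics/s10.png',cv2.resize(g[90:210,290:420],None,fx=5,fy=5,interpolation=2))
g=get_image('top');cv2.imwrite('pics/t10.png',g)
for n in ['ring_seat','flask_narrow','flask_wide','base_wide']:
    for p in place_of('side',n): print(n,p['conf'],np.array(p['location']))
E
```

```text
[ 555.869 -221.35    75.52 ] [3.126 0.313 0.001] 11.1667 [-5.27   2.052 15.825] 49.604246472747754
ring_seat 0.55 [ 556.9 -220.6   37.4]
flask_narrow 0.84 [455.   14.1   5.4]
flask_narrow 0.53 [ 557.6 -219.8   34. ]
flask_wide 0.63 [486.4 247.    2.4]
base_wide 0.66 [486.5 248.1   3.8]
```

View pics/w10.png

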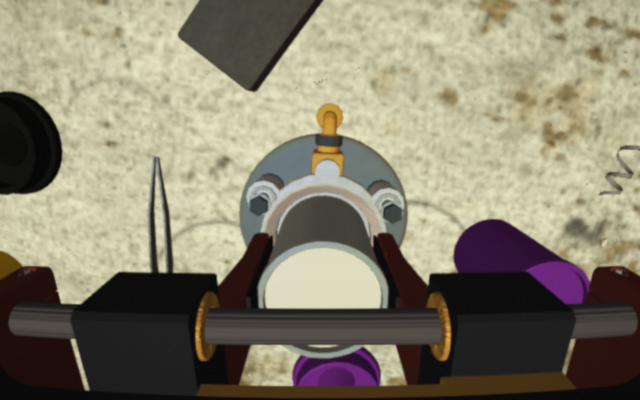

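View pics/s10.png

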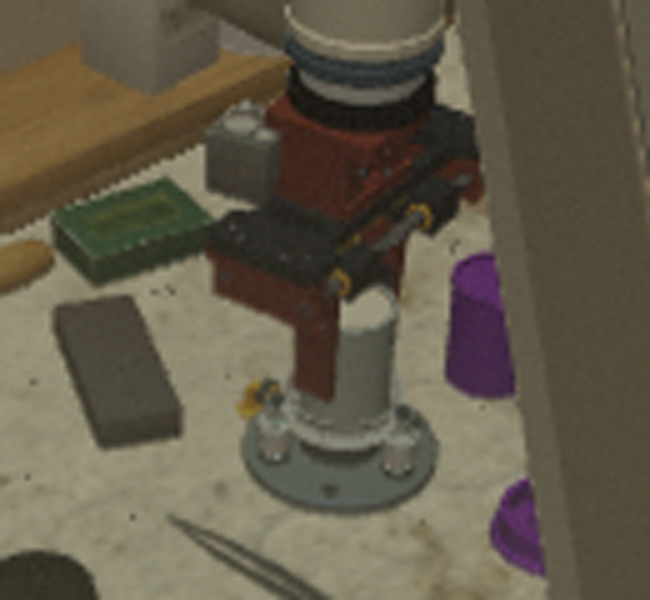

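The ring is on its stop: 12 mm of travel, with the force now rising. I'll hold for two rows, check, and hand in.

Emit:
{"api": "move_arm", "payload": {
  "deltas": [
    [255,0,0,0,0],
    [255,0,0,0,0]
  ]
}}

```text
t: 11.68
ee_pos: [555.9, -221.4, 75.5]
orientation: [3.126, 0.313, 0.001]
ft_force: [-5.5, 2.5, 16.1]
width: 49.8
```

```bash
python3 - <<'E'
from h import *
o=get_obs();print(o['ee_pos'],o['ft_force'],o['width'],o['t'])
if o['ee_pos'][2]<77 and o['ft_force'][2]>9: print(close_job())
E
```

```text
[ 555.89172613 -221.37443397   75.54839322] [-5.52817053  2.50233433 16.08107822] 49.844885995489015 11.6833
the job is handed in; nothing more can be done
None
```

I lifted the narrow steel flask straight up out of its black base and lowered it upright into the stand's sprung ring. I then pressed the ring down to its stop and handed the job in at about 11.7 s, still gripping and pushing; no verdict is reported.

**Ring position:** The tool went down about 12 mm after the flask touched the seat. The force then rose from about 12 to 16 N with almost no further movement, which fits the ring resting on its stop.

**Grip and seating:** The finger opening stayed at 49.8 mm and the tool stayed vertical. The flask had not moved in the jaws in the wrist picture. The side camera put the flask's underside at about 34 mm and the seat at 37 mm, against 35 mm expected with the ring down, so both agree within the network's 4 mm.

**Rest of the scene:** The narrow base stayed on the bench. The wide flask was never approached; the network put it 1 mm (horizontally) from its base's centre.

**What disagreed:**
- The far wrist picture placed things about 2 mm off in y compared with the closer looks, so I used the closer ones.
- A sideways force of about 6 N remains, so the flask probably leans lightly on the ring's lip; the lip allows only about 1.5 mm of offset.

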